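# Set the dehumidifier's click timer to five hours and start it

## Robot

A 6-joint arm with a two-finger parallel gripper is mounted at the origin on the work surface. World frame = base frame: x ahead of the robot, y to its left, z up, the work surface at z = 0. Lengths are in m, angles in degrees, forces in N, time in s.
With the tool pointing down it reaches from about 0.3 to 0.75 m from the base axis. Payload 8.5 kg.
Tool frame: the origin (TCP) lies at the very end of the fingers, on their centre line; the grasp point (between the pads) lies 19 mm behind it; z points along the fingers, y is the line along which they close (so a half turn about z gives the same grasp; the last joint's range is limited). The gripper opens to 85 mm and grips with 20 to 120 N. Pads are 22 mm wide; open, the fingers measure 114 mm over their backs; the gripper's body (76 mm by 85 mm) begins 54 mm behind the grasp point. The pads swing forward as they close: fully open they stand 13 mm farther back than shut.
Start: joints at [58.883, 21.807, 74.336, -0, 83.858, -12.336], TCP at [0.177, 0.521, 0.231] pointing down, gripper open.
Joint ranges: [-178.18, 178.18], [-50.72, 133.34], [12.68, 142.11], [-81.47, 261.47], [9.98, 163.14], [-165.26, 165.26]. Speed limits (degrees/s): [136.94, 136.94, 180, 180, 180, 180].

## Interface

Orientations are given as a 3x3 rotation matrix whose columns are the frame's x, y, z axes.
In Python, from rig import observe, cams, ticket gives the robot as it stands.
- The arm moves only by the tool move_arm, never from a script. Its arguments are lists of equal length, an entry for each row: "jaw": the finger opening in cm, from 0 to 8.54; "dp": the shift along the tool's x, y, z in cm, a list of three; "turn": the turn, a rotation vector about the tool's x, y, z in rad, a list of three. In form: {"jaw": [jaw, ...], "dp": [[tx, ty, tz], ...], "turn": [[wx, wy, wz], ...]}. A call has 1 to 12 rows; each row shifts and turns the commanded pose from where the row before left it, along the tool's axes as they then stand; what a row does not reach is not made up. A row lasts 1/12 s, in which the tool goes at most 41.7 mm and 7.16 degrees, less where a joint would pass 70% of its speed; a pose out of reach is approached as far as the arm can. A call is refused whole if a number of a shift passes 4.17 or a number of a turn 0.125, either way. A call with a gripper value outside its range is refused whole. The fingers move at their own pace and stop on an object; "force" is the grip in N (left out, the last holds). Time passes only in rows, so rows that do not move let the fingers close. It gives the time, the measured TCP pose, the force, the opening and the grip force at its end, in the units of the state.
- observe(): the state, without advancing time (a new reading comes with each control period).
- cams.get_image(name): name is "scene" or "top" or "wrist"; returns (picture, depth): 420x560x3 uint8, red, green, blue; 420x560 float32, m along the optical axis (not along the pixel's ray), 0 where there is no reading.
- cams.calibration(name): a dict with "vertical_fov" (degrees; the focal length in pixels is half the picture's height over the tangent of half this angle, whatever the lens; pixels are square), "cx", "cy" (the principal point, pixels), "view" (4x4, takes a point from world to camera coordinates); the wrist camera has in their place "tool_from_camera" (4x4, takes a point from camera to tool coordinates, whose origin is the TCP and whose axes are the flange's). Camera axes: x right, y up, looking along -z (the intrinsics and any distortion apply to the point x, -y, -z); pixel columns grow to the right and rows downward; lengths in m; the calibration is good to about 2 mm. The wrist camera is an equidistant fisheye: a pixel r from the principal point sees the ray r / f radians off the axis. A picture is of the moment at which its call begins: read the wrist's pose just before it. calibration takes no time and is no camera call.
- ticket.close_job(): hands the job in; it is judged then, once.
Trained networks look in the newest picture that a camera, given by its name, has taken for a name from the list of things; names that differ only in an ending like _2 or _b are one class to them, and where a whole thing is asked for, a point or a joint stands for the part that bears it (a point fixed in the world has none). Each returns a list of dicts, best first, with "p" (0 to 1); they miss things now and then, are a little off and sometimes report something else, mostly with a low value. They report only what shows in the picture. A call takes as long as a camera call.
- cams.spot_in(camera, query): "box" ([centre column, centre row, width, height] as shares, 0 to 1, of the picture: columns of its width, rows of its height, round what is visible of it).
- cams.outline_of(camera, query): "mask" (420x560 bool, what is visible of it) and "box" ([centre column, centre row, width, height] as shares, 0 to 1, of the picture: columns of its width, rows of its height, round what is visible of it).
- cams.mark_of(camera, query): "location" ([column, row] as shares, 0 to 1, of the picture: columns of its width, rows of its height: a listed point, or the origin of a listed thing).
The state is a dict: "time_s": time; "q": joint angles; "qvel": joint speeds; "joint_efforts": joint torques, N m; "position": TCP position; "tool_rot": TCP orientation; "ft_force": force on the tool from outside, world axes, zero at the start; "wrist_torque": the same for the moment, N m; "grip_width": finger opening in m; "gripper_force": force on a finger pad.
Only numpy, scipy, OpenCV 4.12 (cv2) and the standard library are available. Lean on these libraries where they do the work, as an engineer would, in place of code of your own. Each camera call takes 0.05 s, during which the arm holds its last target. There are 200 camera calls.

## Task

Set the little white dehumidifier to run for five hours: its blue timer dial has no marks left, so turn it anticlockwise until you feel its end stop, then turn it clockwise exactly five clicks (one click per hour) and let go of it. Only then press the green start button fully down and let it spring back. Leave the bottle, peg box, dustpan and brush where they are.

Things in the scene. Friction and masses are not known exactly. Their poses are not given: they have to be found in the camera images.
- unit: White dehumidifier, a box 150 mm (its x) by 270 mm (its y) by 100 mm high, fixed to the shelf. Origin at the centre of its underside, z up; its long side with the grey grille faces -x. The dial stands on its flat top at local (0, 55) mm and the start button at local (0, -88) mm.
- dial_grip (a point): Centre of the dial's blue grip bar, on its vertical turning axis, 125 mm above the shelf; turns with the dial. Upright bar 70 mm long (point x), 18 mm thick (point y), from 110 to 140 mm above the shelf, to be gripped across its thickness from above. Under it a flat black disc 72 mm across, top at 110 mm, turns too. Both bar ends look alike.
- dial (a joint): Dial angle, rad: 0 at the click next to the anticlockwise stop, growing clockwise seen from above (bar yaw falls). Ten clicks 0.419 rad (24 deg) apart, 0 to 3.770; hard stops 0.04 rad beyond both ends. Leaving a click takes about 0.2 N m, falling to nothing half-way; then it is pulled into the next. A stop does not give: over 0.4 N m is a stop. Five clicks = 2.094. Starts two to six clicks from the stop.
- start_top (a point): Centre of the top of the round green start button, 32 mm across, on a grey collar 50 mm across; the top is 118 mm above the shelf (18 mm above the unit's top) when it is up, and is pressed straight down.
- start (a joint): How far the start button is pressed, in m: 0 up, 0.006 fully down (about 5 N); it springs back up.
- bottle: Green closed bottle with a white twist cap, 72 mm across, 200 mm tall, standing loose, origin at the centre of its underside. Leave alone.
- peg_box: Small open wooden box of pegs, 130 x 100 x 70 mm, loose, origin at the centre of its underside. Leave alone.
- dustpan: Red plastic dustpan, 190 x 220 mm, 50 mm high, handle 110 mm long towards its +x, loose, origin at the centre of its pan's underside. Leave alone.
- brush: Grey hard hand brush, 250 mm long along its x, 52 mm high, bristles down, loose, origin on its underside. Leave alone.
- caddy: Stainless steel bin caddy, 172 mm across, 240 mm tall, with a press button on its front, standing off to the right, fixed. Not needed. Origin at the centre of its underside.

How it is judged:
By the outcome, as a careful person would: the job done as asked, in the order asked, and still so for the second after the job is handed in, with the robot touching nothing.
It also fails if it takes over 72 s, if anything falls off the work surface, if the arm or the gripper's body presses on something with over 40 N, if the wrist force passes 120 N, or if a joint passes its speed limit or range.

## Working session

There is one attempt and no reset: what is moved stays moved. The work goes in short steps, Python scripts to look and compute and a tool call to move; the robot and the scene stay as the last step left them, time stands still between calls to the robot, and variables do not carry over. Pictures are saved under pics/ and viewed, at most 10 in all, crops included, and the job is handed in when it is done.

Besides the shell and the picture viewer there is one more tool, called by a JSON object that holds its "method" and its "body", one argument or row to a line. move_arm: Moves the arm, as the interface text tells. Its arguments: {"type":"object","properties":{"jaw":{"type":"array","items":{"type":"number"}},"dp":{"type":"array","items":{"type":"array","items":{"type":"number"}}},"turn":{"type":"array","items":{"type":"array","items":{"type":"number"}}},"force":{"type":"number"}},"required":["jaw","dp","turn"]}

```bash
mkdir -p pics; cat > h.py <<'E'
import numpy as np, cv2
from rig import observe, cams, ticket
def ray(name,u,v):
    c=cams.calibration(name); f=210/np.tan(np.radians(c["vertical_fov"])/2)
    x=(u-c["cx"])/f; y=(v-c["cy"])/f
    if name=="wrist":
        r=np.hypot(x,y); s=np.sin(r)/r if r>1e-9 else 1
        d=np.array([x*s,-y*s,-np.cos(r)]); o=observe(); T=np.eye(4); T[:3,:3]=o["tool_rot"]; T[:3,3]=o["position"]
        M=T@np.array(c["tool_from_camera"])
    else:
        d=np.array([x,-y,-1.]); M=np.linalg.inv(np.array(c["view"]))
    return M[:3,3], M[:3,:3]@d
def at_z(name,u,v,z):
    o,d=ray(name,u,v); return o+d*(z-o[2])/d[2]
E
python3 - <<'E'
from h import *
o=observe(); print(o["time_s"],o["position"],np.round(o["tool_rot"],3),o["grip_width"])
print({k:v for k,v in cams.calibration("top").items()})
for n in("top","scene"):
    im,d=cams.get_image(n); cv2.imwrite(f"pics/{n}0.png",im[:,:,::-1])
    for q,z in(("dial_grip",.125),("start_top",.118),("unit",0)):
        for r in cams.mark_of(n,q)[:2]:
            u,v=r["location"][0]*560,r["location"][1]*420; print(n,q,r["p"],u,v,at_z(n,u,v,z).round(4))
E
```

```text
0.0 [0.17693651 0.52046422 0.23071161] [[-0.947  0.322 -0.001]
 [ 0.322  0.947 -0.001]
 [ 0.    -0.001 -1.   ]] 0.08563012985606042
{'vertical_fov': 46.20898495372424, 'cx': 280.6494272553445, 'cy': 215.57388570171594, 'view': array([[-2.08139536e-02, -9.99782058e-01, -1.61758610e-03,
        -6.95465019e-02],
       [ 9.94338169e-01, -2.08691971e-02,  1.04192527e-01,
        -6.24629710e-01],
       [-1.04203577e-01,  5.60230826e-04,  9.94555831e-01,
        -1.58556759e+00],
       [ 0.00000000e+00,  0.00000000e+00,  0.00000000e+00,
         1.00000000e+00]])}
top dial_grip 0.76 211.008 266.994 [0.4594 0.1342 0.125 ]
top dial_grip 0.27 379.12 252.21 [ 0.4938 -0.3828  0.125 ]
top start_top 0.56 253.512 255.318 [0.4925 0.0038 0.118 ]
top unit 0.85 231.0 261.282 [0.4773 0.0855 0.    ]
scene dial_grip 0.57 353.92 187.614 [0.4758 0.1417 0.125 ]
scene start_top 0.62 313.376 187.698 [0.487  0.0027 0.118 ]
scene start_top 0.48 206.52800000000002 205.59 [ 0.6559 -0.3312  0.118 ]
scene unit 0.79 332.30400000000003 212.394 [0.4543 0.0765 0.    ]
```

```bash
python3 - <<'E'
from h import *
a=cv2.imread("pics/top0.png"); cv2.imwrite("pics/top0c.png",cv2.resize(a[190:340,130:330],None,fx=4,fy=4,interpolation=3))
E
```

```text
(no output)
```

View pics/top0.png

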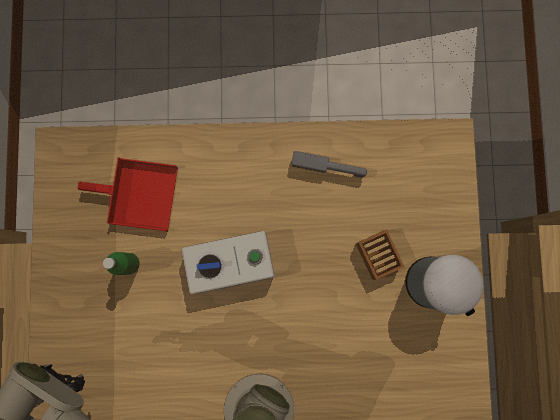

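View pics/top0c.png

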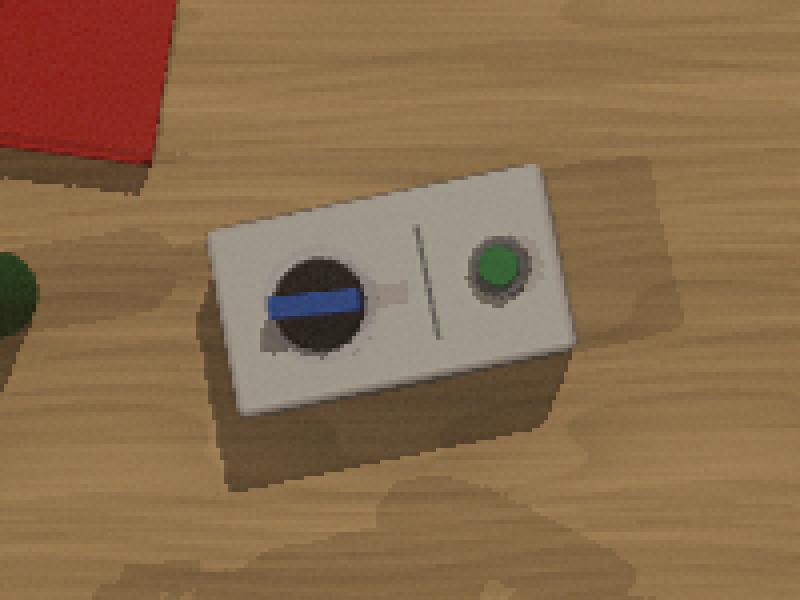

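View pics/scene0.png

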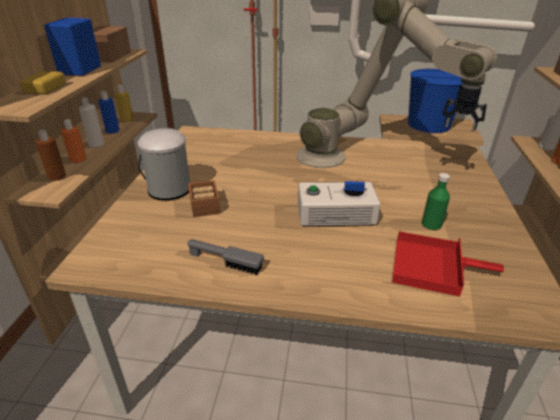

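The top view shows the dial at about (210,266) px and the button at (254,257). The bar lies almost along world y, yaw about 96°. The bottle is at (120,263), clear of the path. Next I move above the dial.

{"method": "move_arm", "body": {
  "jaw": [8.5, 8.5, 8.5, 8.5, 8.5, 8.5, 8.5, 8.5, 8.5, 8.5, 8.5, 8.5],
  "dp": [
    [-2.5, -1.7, -0.3],
    [-2.5, -1.7, -0.3],
    [-2.5, -1.7, -0.3],
    [-2.5, -1.7, -0.3],
    [-2.5, -1.7, -0.3],
    [-2.5, -1.7, -0.3],
    [-2.5, -1.7, -0.3],
    [-2.5, -1.7, -0.3],
    [-2.5, -1.7, -0.3],
    [-2.5, -1.7, -0.3],
    [-2.5, -1.7, 0],
    [-2.5, -1.7, 0]
  ],
  "turn": [
    [0, 0, 0],
    [0, 0, 0],
    [0, 0, 0],
    [0, 0, 0],
    [0, 0, 0],
    [0, 0, 0],
    [0, 0, 0],
    [0, 0, 0],
    [0, 0, 0],
    [0, 0, 0],
    [0, 0, 0],
    [0, 0, 0]
  ]
}}

```text
time_s: 1.4
position: [0.3961, 0.2297, 0.2616]
tool_rot: [[-0.947, 0.322, 0.001], [0.322, 0.947, 0.0], [-0.001, 0.0, -1.0]]
ft_force: [0.3, -0.2, 0.9]
grip_width: 0.0849
gripper_force: 0.0
```

{"method": "move_arm", "body": {
  "jaw": [8.5, 8.5, 8.5, 8.5, 8.5, 8.5, 8.5, 8.5, 8.5, 8.5, 8.5, 8.5],
  "dp": [
    [-2.4, -1.7, 0],
    [-2.4, -1.7, 0],
    [-2.4, -1.7, 0],
    [0, 0, 0],
    [0, 0, 0],
    [0, 0, 0],
    [0, 0, 0],
    [0, 0, 0],
    [0, 0, 0],
    [0, 0, 0],
    [0, 0, 0],
    [0, 0, 0]
  ],
  "turn": [
    [0, 0, 0],
    [0, 0, 0],
    [0, 0, 0],
    [0, 0, 0.12],
    [0, 0, 0.12],
    [0, 0, 0.12],
    [0, 0, 0.12],
    [0, 0, 0.12],
    [0, 0, 0.12],
    [0, 0, 0.12],
    [0, 0, 0.12],
    [0, 0, 0.12]
  ]
}}

```text
time_s: 2.4
position: [0.4471, 0.1595, 0.2614]
tool_rot: [[-0.156, 0.988, 0.0], [0.988, 0.156, -0.0], [-0.0, 0.0, -1.0]]
ft_force: [0.5, -0.3, 0.1]
grip_width: 0.0853
gripper_force: 0.0
```

```bash
cat > look.py <<'E'
from h import *
import sys
o=observe(); R=np.array(o["tool_rot"]); P=np.array(o["position"])
print(o["time_s"],P.round(4),"yaw",np.degrees(np.arctan2(R[1,0],R[0,0])).round(2),"q",np.round(o["q"],1),"tilt",R[:,2].round(4))
im,d=cams.get_image("wrist"); cv2.imwrite(f"pics/w{sys.argv[1]}.png",im[:,:,::-1])
hsv=cv2.cvtColor(im,cv2.COLOR_RGB2HSV)
def seg(lo,hi,z,nm):
    m=cv2.inRange(hsv,lo,hi); n,l,s,c=cv2.connectedComponentsWithStats(m); 
    if n<2: print(nm,"none");return
    k=1+np.argmax(s[1:,4]); v,u=np.where(l==k)
    p=np.array([at_z("wrist",a,b,z)[:2] for a,b in zip(u,v)]).astype(np.float32)
    r=cv2.minAreaRect(p*1000); e=np.linalg.eigh(np.cov(p.T))[1][:,1]
    print(nm,len(u),"px",c[k].round(1),"rect mm",np.round(r[0],1),np.round(r[1],1),"axis yaw",np.degrees(np.arctan2(e[1],e[0])).round(2)%180)
seg((105,110,50),(128,255,255),.14,"blue")
seg((50,90,30),(85,255,255),.118,"green")
for q,z in(("dial_grip",.125),("start_top",.118)):
    for r in cams.mark_of("wrist",q)[:1]:
        u,v=r["location"][0]*560,r["location"][1]*420; print(q,r["p"],round(u),round(v),at_z("wrist",u,v,z).round(4))
E
python3 look.py 1
```

```text
2.4 [0.4471 0.1595 0.2614] yaw 99.0 q [ 5.3 12.9 82.3 -0.  84.7 -3.7] tilt [ 0. -0. -1.]Traceback (most recent call last):
  File "look.py", line 14, in <module>
    seg((105,110,50),(128,255,255),.14,"blue")
    ~~~^^^^^^^^^^^^^^^^^^^^^^^^^^^^^^^^^^^^^^^
  File "look.py", line 11, in seg
    p=np.array([at_z("wrist",a,b,z)[:2] for a,b in zip(u,v)]).astype(np.float32)
                ~~~~^^^^^^^^^^^^^^^
  File "h.py", line 14, in at_z
    o,d=ray(name,u,v); return o+d*(z-o[2])/d[2]
        ~~~^^^^^^^^^^
  File "h.py", line 8, in ray
    d=np.array([x*s,-y*s,-np.cos(r)]); o=observe(); T=np.eye(4); T[:3,:3]=o["tool_rot"]; T[:3,3]=o["position"]
                                         ~~~~~~~^^
ValueError: time passes only in moves, steps and waits
```

```bash
sed -i 's/o=observe(); T=np.eye/o=O or observe(); T=np.eye/; s/^def ray/O=None\ndef ray/' h.py; sed -i 's/^o=observe();/import h; o=h.O=observe();/' look.py
python3 look.py 2
```

```text
2.45 [0.4471 0.1595 0.2614] yaw 98.59 q [ 5.3 12.9 82.3  0.  84.7 -3.3] tilt [ 1.e-04  0.e+00 -1.e+00]
blue 1711 px [293.4 218.5] rect mm [463.8 145. ] [19.6 74.2] axis yaw 94.89
green 537 px [293.5 334.8] rect mm [489.9   1.5] [31. 35.] axis yaw 109.85
dial_grip 0.79 295 220 [0.4666 0.1414 0.125 ]
start_top 0.96 293 340 [ 0.4909 -0.0058  0.118 ]
```

View pics/w2.png

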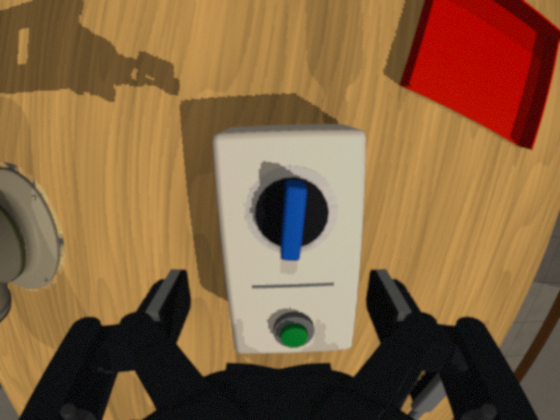

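The bar is in the middle of the wrist view, from (295,180) to (290,260), and the button is at (293,335). I move over it, lower and look once more.

{"method": "move_arm", "body": {
  "jaw": [8.5, 8.5, 8.5, 8.5, 8.5],
  "dp": [
    [-1.0, 0.75, 1.5],
    [-1.0, 0.75, 1.5],
    [0, 0, 2.0],
    [0, 0, 1.0],
    [0, 0, 0]
  ],
  "turn": [
    [0, 0, 0.03],
    [0, 0, 0.03],
    [0, 0, 0],
    [0, 0, 0],
    [0, 0, 0]
  ]
}}

```text
time_s: 3.02
position: [0.4641, 0.1417, 0.1993]
tool_rot: [[-0.105, 0.994, -0.004], [0.994, 0.105, -0.0], [0.0, -0.004, -1.0]]
ft_force: [-0.8, -0.0, -0.0]
grip_width: 0.0853
gripper_force: 0.0
```

```bash
python3 look.py 3
```

```text
3.0167 [0.4641 0.1417 0.1993] yaw 96.05 q [ 3.  17.1 87.3  0.  75.9 -3.1] tilt [-4.3e-03 -2.0e-04 -1.0e+00]
blue 2757 px [277.5 221.6] rect mm [463.9 144.6] [18.8 73.9] axis yaw 94.48Traceback (most recent call last):
  File "look.py", line 15, in <module>
    seg((50,90,30),(85,255,255),.118,"green")
    ~~~^^^^^^^^^^^^^^^^^^^^^^^^^^^^^^^^^^^^^^
  File "look.py", line 11, in seg
    p=np.array([at_z("wrist",a,b,z)[:2] for a,b in zip(u,v)]).astype(np.float32)
                ~~~~^^^^^^^^^^^^^^^
  File "h.py", line 15, in at_z
    o,d=ray(name,u,v); return o+d*(z-o[2])/d[2]
        ~~~^^^^^^^^^^
  File "h.py", line 5, in ray
    c=cams.calibration(name); f=210/np.tan(np.radians(c["vertical_fov"])/2)
ValueError: time passes only in moves, steps and waits
```

View pics/w3.png

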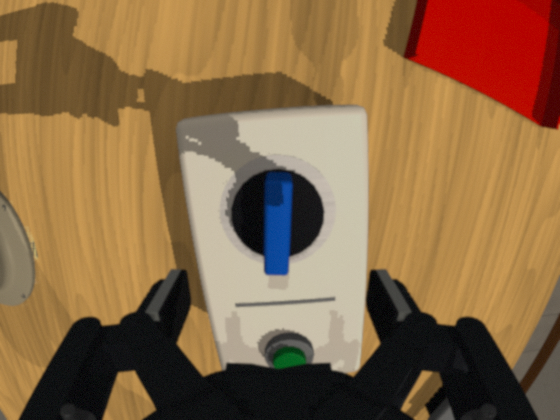

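```bash
sed -i 's/c=cams.calibration(name); f=/c=C.get(name) or C.setdefault(name,cams.calibration(name)); f=/; s/^O=None/O=None; C={}/' h.py
python3 - <<'E'
import h; from h import *
h.O=observe()
for z,u,v in((.11,277.5,212.5),(.14,278.5,171),(.14,276.5,273)): print(at_z("wrist",u,v,z).round(4))
c=cams.calibration("wrist"); print(np.round(c["tool_from_camera"],3))
im=cv2.imread("pics/w3.png"); g=im.max(2); m=((g<60)|((im[:,:,0]>80)&(im[:,:,2]<60))).astype(np.uint8)
m[280:]=0; m[:,:210]=0;m[:,345:]=0
n,l,s,ce=cv2.connectedComponentsWithStats(m);k=1+np.argmax(s[1:,4]);print(s[k],ce[k])
e=s[k]; 
for r in (190,205,220,235): 
    x=np.where(l[r]==k)[0]; print(r,x.min(),x.max())
print(h.O["wrist_torque"],h.O["ft_force"])
E
```

```text
[0.4647 0.1436 0.11  ]
[0.4614 0.1817 0.14  ]
[0.4679 0.1081 0.14  ]
[[ 0.001  0.949  0.315  0.082]
 [ 1.    -0.001 -0.001  0.001]
 [-0.     0.315 -0.949 -0.144]
 [ 0.     0.     0.     1.   ]]
[ 231  169   92  105 6415] [276.81917381 216.85861263]
190 239 315
205 232 321
220 232 322
235 238 316
[ 0.00889011 -0.01812561  0.00113934] [-0.23867758  0.64438796 -0.88243176]
```

{"method": "move_arm", "body": {
  "jaw": [8.5, 7, 6, 5, 5, 5],
  "dp": [
    [0.25, 0, 2.0],
    [0, 0, 2.0],
    [0, 0, 2.0],
    [0, 0, 1.5],
    [0, 0, 0.9],
    [0, 0, 0]
  ],
  "turn": [
    [0, 0, 0.02],
    [0, 0, 0],
    [0, 0, 0],
    [0, 0, 0],
    [0, 0, 0],
    [0, 0, 0]
  ]
}}

```text
time_s: 3.57
position: [0.4644, 0.1445, 0.1167]
tool_rot: [[-0.084, 0.996, -0.002], [0.996, 0.084, -0.0], [0.0, -0.002, -1.0]]
ft_force: [-0.4, 1.0, -0.5]
grip_width: 0.05
gripper_force: 0.0
```

{"method": "move_arm", "body": {
  "jaw": [4, 3, 2.5, 2, 1, 0, 0, 0, 0],
  "dp": [
    [0, 0, 0],
    [0, 0, 0],
    [0, 0, 0],
    [0, 0, 0],
    [0, 0, 0],
    [0, 0, 0],
    [0, 0, 0],
    [0, 0, 0],
    [0, 0, 0]
  ],
  "turn": [
    [0, 0, 0],
    [0, 0, 0],
    [0, 0, 0],
    [0, 0, 0],
    [0, 0, 0],
    [0, 0, 0],
    [0, 0, 0],
    [0, 0, 0],
    [0, 0, 0]
  ],
  "force": 40
}}

```text
time_s: 4.32
position: [0.463, 0.1444, 0.1181]
tool_rot: [[-0.083, 0.997, -0.003], [0.997, 0.083, -0.0], [-0.0, -0.003, -1.0]]
ft_force: [-8.9, -1.5, 9.6]
grip_width: 0.0172
gripper_force: 39.6
```

```bash
cat > st.py <<'E'
from rig import observe
import numpy as np
o=observe(); R=np.array(o["tool_rot"])
print(round(o["time_s"],2),"p",np.round(o["position"],4),"yaw",round(np.degrees(np.arctan2(R[1,0],R[0,0]))%360,2),"q6",round(o["q"][5],1),"T",np.round(o["wrist_torque"],3),"F",np.round(o["ft_force"],1),"w",round(o["grip_width"],4),round(o["gripper_force"],1),"e6",round(o["joint_efforts"][5],3))
E
python3 st.py
```

```text
4.32 p [0.463  0.1444 0.1181] yaw 94.78 q6 -1.5 T [-0.223  1.497 -0.016] F [-8.9 -1.5  9.6] w 0.0172 39.6 e6 -0.065
```

{"method": "move_arm", "body": {
  "jaw": [0, 0, 0],
  "dp": [
    [0, -0.14, -0.2],
    [0, 0, 0],
    [0, 0, 0]
  ],
  "turn": [
    [0, 0, 0],
    [0, 0, 0],
    [0, 0, 0]
  ]
}}

```text
time_s: 4.57
position: [0.4628, 0.1443, 0.1184]
tool_rot: [[-0.083, 0.997, -0.002], [0.997, 0.083, 0.0], [0.0, -0.002, -1.0]]
ft_force: [2.8, 1.1, -16.5]
grip_width: 0.0169
gripper_force: 42.7
```

```bash
python3 st.py
```

```text
4.57 p [0.4628 0.1443 0.1184] yaw 94.75 q6 -1.5 T [ 0.198 -0.439 -0.01 ] F [  2.8   1.1 -16.5] w 0.0169 42.7 e6 -0.039
```

{"method": "move_arm", "body": {
  "jaw": [0, 0, 0, 0, 0, 0],
  "dp": [
    [0, 0.03, 0.12],
    [0, 0, 0],
    [0, 0, 0],
    [0, 0, 0],
    [0, 0, 0],
    [0, 0, 0]
  ],
  "turn": [
    [0, 0, 0],
    [0, 0, -0.105],
    [0, 0, -0.105],
    [0, 0, -0.105],
    [0, 0, -0.105],
    [0, 0, 0]
  ]
}}

```text
time_s: 5.07
position: [0.4614, 0.1439, 0.1183]
tool_rot: [[-0.487, 0.873, -0.005], [0.873, 0.487, -0.001], [0.001, -0.005, -1.0]]
ft_force: [-10.2, -3.3, 1.2]
grip_width: 0.0171
gripper_force: 45.1
```

```bash
python3 st.py
```

```text
5.07 p [0.4614 0.1439 0.1183] yaw 119.16 q6 -25.8 T [-0.591  1.588 -0.16 ] F [-10.2  -3.3   1.2] w 0.0171 45.1 e6 -1.527
```

{"method": "move_arm", "body": {
  "jaw": [0, 0, 0, 0, 0, 0],
  "dp": [
    [0.05, -0.18, 0],
    [0, 0, 0],
    [0, 0, 0],
    [0, 0, 0],
    [0, 0, 0],
    [0, 0, 0]
  ],
  "turn": [
    [0, 0, 0],
    [0, 0, -0.105],
    [0, 0, -0.105],
    [0, 0, -0.105],
    [0, 0, -0.105],
    [0, 0, 0]
  ]
}}

```text
time_s: 5.57
position: [0.4601, 0.1429, 0.1183]
tool_rot: [[-0.801, 0.599, -0.004], [0.599, 0.801, -0.002], [0.002, -0.004, -1.0]]
ft_force: [-8.9, -7.2, -0.2]
grip_width: 0.017
gripper_force: 45.1
```

```bash
python3 st.py
```

```text
5.57 p [0.4601 0.1429 0.1183] yaw 143.22 q6 -49.9 T [-1.206  1.315 -0.135] F [-8.9 -7.2 -0.2] w 0.017 45.1 e6 -1.537
```

{"method": "move_arm", "body": {
  "jaw": [0, 0, 0, 0, 0, 0],
  "dp": [
    [0, -0.18, 0],
    [0, -0.04, 0],
    [0, -0.04, 0],
    [0, -0.04, 0],
    [0, -0.04, 0],
    [0, 0, 0]
  ],
  "turn": [
    [0, 0, 0],
    [0, 0, -0.105],
    [0, 0, -0.105],
    [0, 0, -0.105],
    [0, 0, -0.105],
    [0, 0, 0]
  ]
}}

```text
time_s: 6.07
position: [0.4594, 0.1412, 0.1183]
tool_rot: [[-0.975, 0.222, -0.001], [0.222, 0.975, 0.0], [0.001, 0.0, -1.0]]
ft_force: [-4.8, 1.1, -1.9]
grip_width: 0.0168
gripper_force: 44.7
```

```bash
python3 st.py
```

```text
6.07 p [0.4594 0.1412 0.1183] yaw 167.14 q6 -74.2 T [ 0.231  0.799 -0.06 ] F [-4.8  1.1 -1.9] w 0.0168 44.7 e6 -1.611
```

{"method": "move_arm", "body": {
  "jaw": [0, 0, 0],
  "dp": [
    [0, -0.02, 0],
    [0, -0.02, 0],
    [0, 0, 0]
  ],
  "turn": [
    [0, 0, -0.05],
    [0, 0, -0.05],
    [0, 0, 0]
  ]
}}

```text
time_s: 6.32
position: [0.4593, 0.1409, 0.1183]
tool_rot: [[-0.992, 0.129, -0.001], [0.129, 0.992, 0.0], [0.001, 0.0, -1.0]]
ft_force: [-5.0, 1.8, -1.0]
grip_width: 0.0166
gripper_force: 44.8
```

```bash
python3 st.py
```

```text
6.32 p [0.4593 0.1409 0.1183] yaw 172.6 q6 -79.7 T [0.235 0.917 0.001] F [-5.   1.8 -1. ] w 0.0166 44.8 e6 -0.737
```

{"method": "move_arm", "body": {
  "jaw": [0, 0, 0],
  "dp": [
    [0, -0.02, 0],
    [0, -0.02, 0],
    [0, 0, 0]
  ],
  "turn": [
    [0, 0, -0.05],
    [0, 0, -0.05],
    [0, 0, 0]
  ]
}}

```text
time_s: 6.57
position: [0.4593, 0.1405, 0.1183]
tool_rot: [[-1.0, 0.029, -0.001], [0.029, 1.0, 0.0], [0.001, 0.0, -1.0]]
ft_force: [-5.1, 2.4, -1.9]
grip_width: 0.0169
gripper_force: 44.8
```

```bash
python3 st.py
```

```text
6.57 p [0.4593 0.1405 0.1183] yaw 178.34 q6 -85.5 T [0.203 0.913 0.02 ] F [-5.1  2.4 -1.9] w 0.0169 44.8 e6 -0.619
```

{"method": "move_arm", "body": {
  "jaw": [0, 0, 0],
  "dp": [
    [0, -0.02, 0],
    [0, -0.02, 0],
    [0, 0, 0]
  ],
  "turn": [
    [0, 0, -0.05],
    [0, 0, -0.05],
    [0, 0, 0]
  ]
}}

```text
time_s: 6.82
position: [0.4593, 0.1401, 0.1183]
tool_rot: [[-0.997, -0.071, -0.001], [-0.071, 0.997, 0.0], [0.001, 0.0, -1.0]]
ft_force: [-5.5, 1.4, -2.1]
grip_width: 0.0172
gripper_force: 44.8
```

```bash
python3 st.py
```

```text
6.82 p [0.4593 0.1401 0.1183] yaw 184.08 q6 -91.3 T [0.265 0.851 0.131] F [-5.5  1.4 -2.1] w 0.0172 44.8 e6 -0.488
```

{"method": "move_arm", "body": {
  "jaw": [0, 0, 0],
  "dp": [
    [0, -0.02, 0],
    [0, -0.02, 0],
    [0, 0, 0]
  ],
  "turn": [
    [0, 0, -0.05],
    [0, 0, -0.05],
    [0, 0, 0]
  ]
}}

```text
time_s: 7.07
position: [0.4593, 0.1397, 0.1183]
tool_rot: [[-0.985, -0.17, -0.001], [-0.17, 0.985, 0.0], [0.001, 0.0, -1.0]]
ft_force: [-4.9, 1.0, -0.6]
grip_width: 0.0171
gripper_force: 44.8
```

```bash
python3 st.py
```

```text
7.07 p [0.4593 0.1397 0.1183] yaw 189.81 q6 -97.1 T [0.348 0.823 0.166] F [-4.9  1.  -0.6] w 0.0171 44.8 e6 -0.45
```

{"method": "move_arm", "body": {
  "jaw": [0, 0, 0],
  "dp": [
    [0, -0.02, 0],
    [0, -0.02, 0],
    [0, 0, 0]
  ],
  "turn": [
    [0, 0, -0.04],
    [0, 0, -0.04],
    [0, 0, 0]
  ]
}}

```text
time_s: 7.32
position: [0.4594, 0.1395, 0.1184]
tool_rot: [[-0.969, -0.246, -0.001], [-0.246, 0.969, 0.001], [0.001, 0.001, -1.0]]
ft_force: [-5.6, 2.0, -1.4]
grip_width: 0.0169
gripper_force: 46.5
```

```bash
python3 st.py
```

```text
7.32 p [0.4594 0.1395 0.1184] yaw 194.23 q6 -101.6 T [ 0.275  0.92  -0.883] F [-5.6  2.  -1.4] w 0.0169 46.5 e6 -1.459
```

Torque jumped to −0.88 N m at yaw 194°: that is the end stop, four clicks from the start plus 0.04 rad. Now five clicks clockwise, to yaw about 70.7°.

{"method": "move_arm", "body": {
  "jaw": [0, 0, 0, 0, 0, 0, 0, 0, 0, 0, 0, 0],
  "dp": [
    [0, 0.02, 0],
    [0, 0.04, 0],
    [0, 0.04, 0],
    [0, 0.04, 0],
    [0, 0.04, 0],
    [0, 0.04, 0],
    [0, 0.04, 0],
    [0, 0.04, 0],
    [0, 0.04, 0],
    [0, 0.04, 0],
    [0, 0.04, 0],
    [0, 0, 0]
  ],
  "turn": [
    [0, 0, 0.05],
    [0, 0, 0.1],
    [0, 0, 0.1],
    [0, 0, 0.1],
    [0, 0, 0.1],
    [0, 0, 0.1],
    [0, 0, 0.1],
    [0, 0, 0.1],
    [0, 0, 0.1],
    [0, 0, 0.1],
    [0, 0, 0.1],
    [0, 0, 0]
  ]
}}

```text
time_s: 8.32
position: [0.4605, 0.1432, 0.1183]
tool_rot: [[-0.693, 0.72, -0.001], [0.72, 0.693, 0.0], [0.001, -0.0, -1.0]]
ft_force: [-4.7, 1.7, -1.1]
grip_width: 0.0174
gripper_force: 44.8
```

```bash
python3 st.py
```

```text
8.32 p [0.4605 0.1432 0.1183] yaw 133.9 q6 -40.7 T [ 0.3    0.936 -0.03 ] F [-4.7  1.7 -1.1] w 0.0174 44.8 e6 1.381
```

Remaining: 133.9 − 70.75 ≈ 63.1° = 1.10 rad.

{"method": "move_arm", "body": {
  "jaw": [0, 0, 0, 0, 0, 0, 0, 0, 0, 0, 0, 0],
  "dp": [
    [0, 0.04, 0],
    [0, 0.04, 0],
    [0, 0.04, 0],
    [0, 0.04, 0],
    [0, 0.04, 0],
    [0, 0.04, 0],
    [0, 0.04, 0],
    [0, 0.04, 0],
    [0, 0.04, 0],
    [0, 0.04, 0],
    [0, 0.04, 0],
    [0, 0, 0]
  ],
  "turn": [
    [0, 0, 0.1],
    [0, 0, 0.1],
    [0, 0, 0.1],
    [0, 0, 0.1],
    [0, 0, 0.1],
    [0, 0, 0.1],
    [0, 0, 0.1],
    [0, 0, 0.1],
    [0, 0, 0.1],
    [0, 0, 0.1],
    [0, 0, 0.1],
    [0, 0, 0]
  ]
}}

```text
time_s: 9.32
position: [0.4645, 0.1442, 0.1183]
tool_rot: [[0.325, 0.946, -0.001], [0.946, -0.325, 0.0], [-0.0, -0.001, -1.0]]
ft_force: [-5.4, 0.9, -0.6]
grip_width: 0.0172
gripper_force: 44.9
```

```bash
python3 st.py
```

```text
9.32 p [0.4645 0.1442 0.1183] yaw 71.02 q6 22.2 T [ 0.077  0.94  -0.127] F [-5.4  0.9 -0.6] w 0.0172 44.9 e6 1.188
```

{"method": "move_arm", "body": {
  "jaw": [2.5, 3.5, 4.5, 5, 5, 5, 5, 5, 5, 5, 5],
  "dp": [
    [0, 0, 0],
    [0, 0, 0],
    [0, 0, 0],
    [0, 0, 0],
    [0, 0, -0.5],
    [0, 0, -1.5],
    [0, 0, -2],
    [0, 0, -2],
    [0, 0, -2],
    [0, 0, 0],
    [0, 0, 0]
  ],
  "turn": [
    [0, 0, 0],
    [0, 0, 0],
    [0, 0, 0],
    [0, 0, 0],
    [0, 0, 0],
    [0, 0, 0],
    [0, 0, 0],
    [0, 0, 0],
    [0, 0, 0],
    [0, 0, 0],
    [0, 0, 0]
  ]
}}

```text
time_s: 10.23
position: [0.4653, 0.1441, 0.1991]
tool_rot: [[0.321, 0.947, 0.003], [0.947, -0.321, 0.0], [0.001, 0.003, -1.0]]
ft_force: [-0.7, 0.6, -1.1]
grip_width: 0.05
gripper_force: 0.0
```

```bash
python3 look.py 4
```

```text
10.2333 [0.4653 0.1441 0.1991] yaw 71.28 q [ 3.3 17.1 87.3 -0.  75.5 22. ] tilt [ 2.7e-03  1.0e-04 -1.0e+00]
blue 2770 px [277.  225.4] rect mm [465.4 144.8] [73.6 18.9] axis yaw 70.29
green 37 px [336.8 346.1] rect mm [476.9   7.8] [14.   3.8] axis yaw 72.8
dial_grip 0.57 276 228 [0.4635 0.1407 0.125 ]
```

View pics/w4.png

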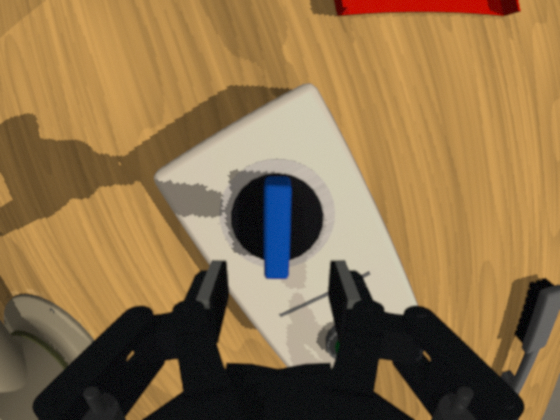

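The picture shows the bar at yaw 70.3°, one click clockwise of its start (94.6°), and the start was four clicks from the stop. The dial is therefore at five clicks and released. Now to the button.

{"method": "move_arm", "body": {
  "jaw": [4, 3, 2, 1, 0, 0, 0, 0, 0, 0],
  "dp": [
    [-2.6, 1.4, 0],
    [-2.6, 1.4, 0],
    [-2.6, 1.4, 0],
    [-2.6, 1.4, 0],
    [-2.6, 1.4, 0],
    [0, 0, 0],
    [0, 0, 2.0],
    [0, 0, 2.0],
    [0, 0, 2.0],
    [0, 0, 0]
  ],
  "turn": [
    [0, 0, 0],
    [0, 0, 0],
    [0, 0, 0],
    [0, 0, 0],
    [0, 0, 0],
    [0, 0, 0],
    [0, 0, 0],
    [0, 0, 0],
    [0, 0, 0],
    [0, 0, 0]
  ]
}}

```text
time_s: 11.22
position: [0.4873, -0.0008, 0.1345]
tool_rot: [[0.321, 0.947, -0.008], [0.947, -0.321, 0.002], [-0.001, -0.008, -1.0]]
ft_force: [-0.2, 0.8, -0.5]
grip_width: -0.0
gripper_force: 0.0
```

```bash
python3 st.py; python3 - <<'E'
import h; from h import *
for n in("top","scene"):
    im,d=cams.get_image(n); cv2.imwrite(f"pics/{n}1.png",im[:,:,::-1])
a=cv2.imread("pics/top1.png")[225:295,190:290]; b=cv2.imread("pics/scene1.png")[150:220,280:380]
cv2.imwrite("pics/both.png",cv2.resize(np.hstack([a,b]),None,fx=4,fy=4,interpolation=3))
E
```

```text
11.22 p [ 0.4873 -0.0008  0.1345] yaw 71.26 q6 4.7 T [-0.001  0.031 -0.019] F [-0.2  0.8 -0.5] w -0.0 0.0 e6 -0.001
```

View pics/both.png

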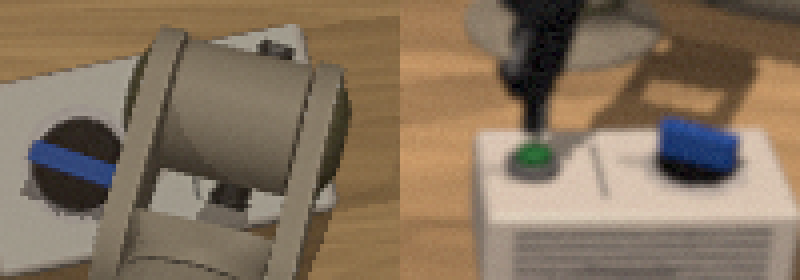

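The scene view has the closed fingertips just above the green button (536,150), lined up with it. Pressing.

{"method": "move_arm", "body": {
  "jaw": [0, 0, 0, 0],
  "dp": [
    [0.1, 0.25, 0.6],
    [0, 0, 0.7],
    [0, 0, 0.4],
    [0, 0, 0]
  ],
  "turn": [
    [0, 0, 0],
    [0, 0, 0],
    [0, 0, 0],
    [0, 0, 0]
  ]
}}

```text
time_s: 11.65
position: [0.4922, -0.0013, 0.1208]
tool_rot: [[0.321, 0.947, 0.0], [0.947, -0.321, 0.0], [0.0, 0.0, -1.0]]
ft_force: [0.8, 0.6, 1.8]
grip_width: -0.0006
gripper_force: 1.0
```

```bash
python3 st.py
```

```text
11.65 p [ 0.4922 -0.0013  0.1208] yaw 71.27 q6 4.8 T [ 0.031 -0.016 -0.001] F [0.8 0.6 1.8] w -0.0006 1.0 e6 0.003
```

Contact is starting (1.8 N). I press in small steps until the force rises sharply.

{"method": "move_arm", "body": {
  "jaw": [0, 0, 0, 0],
  "dp": [
    [0, 0, 0.3],
    [0, 0, 0.25],
    [0, 0, 0],
    [0, 0, 0]
  ],
  "turn": [
    [0, 0, 0],
    [0, 0, 0],
    [0, 0, 0],
    [0, 0, 0]
  ]
}}

```text
time_s: 11.98
position: [0.4923, -0.0013, 0.1161]
tool_rot: [[0.321, 0.947, 0.001], [0.947, -0.321, -0.0], [0.0, 0.001, -1.0]]
ft_force: [-0.5, 0.9, 5.2]
grip_width: 0.0002
gripper_force: 2.6
```

```bash
python3 st.py
```

```text
11.98 p [ 0.4923 -0.0013  0.1161] yaw 71.27 q6 4.8 T [0.184 0.033 0.005] F [-0.5  0.9  5.2] w 0.0002 2.6 e6 0.0
```

{"method": "move_arm", "body": {
  "jaw": [0, 0, 0, 0],
  "dp": [
    [0, 0, 0.15],
    [0, 0, 0.1],
    [0, 0, 0],
    [0, 0, 0]
  ],
  "turn": [
    [0, 0, 0],
    [0, 0, 0],
    [0, 0, 0],
    [0, 0, 0]
  ]
}}

```text
time_s: 12.32
position: [0.4925, -0.0013, 0.1156]
tool_rot: [[0.321, 0.947, 0.003], [0.947, -0.321, -0.001], [0.0, 0.003, -1.0]]
ft_force: [-7.1, 2.1, 27.0]
grip_width: 0.0
gripper_force: 13.5
```

```bash
python3 st.py
```

```text
12.32 p [ 0.4925 -0.0013  0.1156] yaw 71.28 q6 4.8 T [ 0.351  1.376 -0.028] F [-7.1  2.1 27. ] w 0.0 13.5 e6 -0.001
```

The button bottomed out: about 6 mm of travel, 5 N, then a hard stop. Lifting off and checking.

{"method": "move_arm", "body": {
  "jaw": [0, 0, 0, 0, 0, 0, 0, 0, 0, 0],
  "dp": [
    [0, 0, -0.5],
    [0, 0, -1],
    [0, 0, -2],
    [0, 0, -3],
    [0, 0, -3],
    [-3, 0, -1],
    [-3, 0, 0],
    [-3, 0, 0],
    [0, 0, 0],
    [0, 0, 0]
  ],
  "turn": [
    [0, 0, 0],
    [0, 0, 0],
    [0, 0, 0],
    [0, 0, 0],
    [0, 0, 0],
    [0, 0, 0],
    [0, 0, 0],
    [0, 0, 0],
    [0, 0, 0],
    [0, 0, 0]
  ]
}}

```text
time_s: 13.15
position: [0.4628, -0.0875, 0.218]
tool_rot: [[0.324, 0.946, -0.0], [0.946, -0.324, 0.0], [0.0, -0.0, -1.0]]
ft_force: [-0.5, 0.1, -0.7]
grip_width: -0.0
gripper_force: 0.0
```

```bash
python3 look.py 5; python3 st.py
```

```text
13.15 [ 0.4628 -0.0875  0.218 ] yaw 71.12 q [-25.2  14.5  87.6   0.   77.9  -6.3] tilt [-2.e-04  1.e-04 -1.e+00]
blue none
green 1422 px [273.4  92. ] rect mm [489.8   0.7] [30.1 31.6] axis yaw 152.34
start_top 0.68 273 91 [0.4898 0.0012 0.118 ]
13.3 p [ 0.4633 -0.0859  0.218 ] yaw 71.31 q6 -6.3 T [0.001 0.076 0.002] F [-0.1 -0.1 -0.7] w -0.0 0.0 e6 0.002
```

View pics/w5.png

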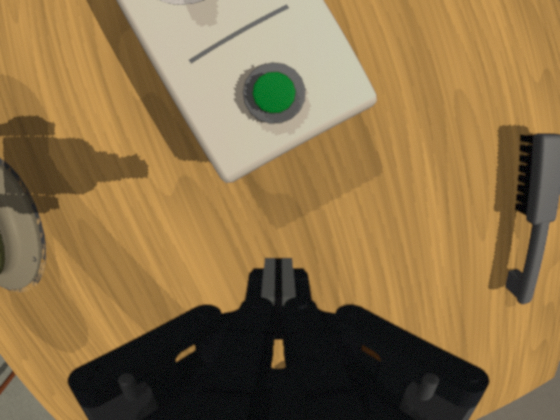

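The wrist view shows the button at (273,92), up again and centred at (0.490, 0.001). The robot is touching nothing, and the brush is where it was. I hand the job in.

```bash
python3 -c "
from rig import ticket
print(ticket.close_job())"
```

```text
the job is handed in; nothing more can be done
None
```

The dial was turned anticlockwise to its stop, then five clicks clockwise and released; the green button was then pressed fully down and sprang back, and the job was handed in at about 13 s.

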